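Bring the flip tags of a contact-plate rack up to date

ROBOT

A 7-joint arm with a two-finger parallel gripper is mounted at the origin on a cart in front of the work surface, level with it; the furniture and walls round the work are solid. World frame = base frame: x ahead of the robot, y to its left, z up, the work surface at z = 0. Lengths are in m, angles in rad, forces in N, time in s.
With the tool pointing down it reaches from about 0.425 to 0.95 m from the base axis. Payload 4.7 kg.
Tool frame: the origin (TCP) lies between the finger pads; the fingertips stand 25 mm ahead of it and the grasp point (between the pads) lies 6 mm ahead of it; z points along the fingers, y is the line along which they close (so a half turn about z gives the same grasp; the last joint's range is limited). The gripper opens to 85 mm and grips with 20 to 120 N. Pads are 22 mm wide; open, the fingers measure 114 mm over their backs; the gripper's body (76 mm by 85 mm) begins 54 mm behind the grasp point. The pads swing forward as they close: fully open they stand 13 mm farther back than shut.
Start: joints at [1.268, 0.469, -0.049, 1.532, 0.024, 1.141, -0.082], TCP at [0.183, -0.65, 0.256] pointing down, gripper open.
Joint ranges: [-2.59, 2.59], [-0.33, 1.99], [-1.39, 1.29], [0.1, 2.45], [-1.04, 4.18], [0.21, 1.99], [-2.66, 2.66]. Speed limits (rad/s): [2.57, 2.57, 3.14, 3.14, 3.14, 3.14, 3.14].

INTERFACE

Orientations are given as a 3x3 rotation matrix whose columns are the frame's x, y, z axes.
In Python, from rig import * gives the robot as it stands. Calls block until the motion is done:
- movep(position, orientation): joint-space move of the TCP to a pose.
- move_l(position, attitude=None, feed=0.15, until_force=None): straight line of the TCP; attitude=None keeps the orientation; feed is the mean speed in m/s. With until_force (N) it stops when the force on the tool has changed by that much, and returns True; else False.
- move_joints(angles): joint-space move.
- command_gripper(opening, newtons=None): finger opening in m; newtons is the grip in N (None keeps the last); returns when the fingers have stopped.
- sleep(seconds).
- inverse_kinematics(position, orientation): joint angles nearest the present ones, or None.
- sense(): the state.
- camera(name): name is "scene" or "top" or "wrist"; returns (picture, depth): 384x512x3 uint8, red, green, blue; 384x512 float32, m along the optical axis (not along the pixel's ray), 0 where there is no reading.
- camera_params(name): a dict with "K" (3x3 intrinsics, pixels), "position" and "rotation" of the camera in the world; the wrist camera has in their place "tool_from_camera" (4x4, takes a point from camera to tool coordinates, whose origin is the TCP and whose axes are the flange's). Camera axes: x right, y down, z forward; pixel columns grow to the right and rows downward; lengths in m; the calibration is good to about 2 mm. A picture is of the moment at which its call begins: read the wrist's pose just before it. camera_params takes no time and is no camera call.
A pose or a line that the arm cannot do raises Unreachable and nothing moves.
- finish_job(): hands the job in; it is judged then, once.
The state is a dict: "time_s": time; "joint_pos": joint angles; "qd": joint speeds; "joint_efforts": joint torques, N m; "position": TCP position; "tcp_rot": TCP orientation; "wrist_force": force on the tool from outside, world axes, zero at the start; "ft_torque": the same for the moment, N m; "finger_gap": finger opening in m; "gripper_force": force on a finger pad.
Only numpy, scipy, OpenCV 4.12 (cv2) and the standard library are available. Lean on these libraries where they do the work, as an engineer would, in place of code of your own. Each camera call takes 0.05 s, during which the arm holds its last target. There are 200 camera calls.

TASK

The red and green flip tags in front of the three bays of the contact-plate rack are out of date: turn them so that only the bay with a full stack of four plates shows green and the bays with fewer plates show red. Push each wrong tag by its tab, gently, with a fingertip or the outside of the fingers, round its hinge until it lies flat against its plate on the other side. Pinch or lift nothing, and leave the plates and the things lying round the rack where they are.

Things in the scene. Friction and masses are not known exactly. Their poses are not given: they have to be found in the camera images.
- plate_rack: Fixed rack on the steel trolley: white base 130 x 230 x 6 mm, pegs up to 48 mm. Origin: underside, on the line of the hinge pins, middle bay; x points from its front (the tags) to its back, y to the left, z up. Bays are 76 mm apart along y. The clean bench's frame and raised glass (above 490 mm) begin just left of the trolley: a wide upper arm clears them if the wrist leans 20 degrees to the right (-y).
- holder_0: Fixed grey tag holder in front of one bay of the rack (which bay varies): back plate 72 wide, its top 50 mm above the trolley top, its front face 3.5 mm behind the hinge pin. Origin: the foot of the vertical hinge pin at trolley height; axes as the rack's. Its bay's middle is at x = +80 mm, y = 0.
- holder_1: Fixed grey tag holder in front of one bay of the rack (which bay varies): back plate 72 wide, its top 50 mm above the trolley top, its front face 3.5 mm behind the hinge pin. Origin: the foot of the vertical hinge pin at trolley height; axes as the rack's. Its bay's middle is at x = +80 mm, y = 0.
- holder_2: Fixed grey tag holder in front of one bay of the rack (which bay varies): back plate 72 wide, its top 50 mm above the trolley top, its front face 3.5 mm behind the hinge pin. Origin: the foot of the vertical hinge pin at trolley height; axes as the rack's. Its bay's middle is at x = +80 mm, y = 0.
- tag_0 (a joint): Hinge of the tag leaf on holder_0, rad: 0 = leaf lies flat against the left half of the plate (+y) with its red face out, grows as the leaf swings round the front (pi/2 = leaf points straight out, to -x), 3.14 = flat against the right half (-y), green face out. The hinge has light friction (about 0.25 N at the tab) and stays where it is left.
- tab_0 (a point): Middle of the tab of tag_0, 64 mm above the trolley top and 18 mm from the hinge axis. The leaf is 4 mm thick, red on one side, green on the other, 35 mm wide from the hinge axis, from 14 to 48 mm high; the tab stands on its top edge up to 78 mm, 10 to 26 mm from the axis, so above 52 mm there is free room in front of it and for 46 mm behind it. Neighbouring tabs come within 24 mm.
- tag_1 (a joint): Hinge of the tag leaf on holder_1, rad: 0 = leaf lies flat against the left half of the plate (+y) with its red face out, grows as the leaf swings round the front (pi/2 = leaf points straight out, to -x), 3.14 = flat against the right half (-y), green face out. The hinge has light friction (about 0.25 N at the tab) and stays where it is left.
- tab_1 (a point): Middle of the tab of tag_1, 64 mm above the trolley top and 18 mm from the hinge axis. The leaf is 4 mm thick, red on one side, green on the other, 35 mm wide from the hinge axis, from 14 to 48 mm high; the tab stands on its top edge up to 78 mm, 10 to 26 mm from the axis, so above 52 mm there is free room in front of it and for 46 mm behind it. Neighbouring tabs come within 24 mm.
- tag_2 (a joint): Hinge of the tag leaf on holder_2, rad: 0 = leaf lies flat against the left half of the plate (+y) with its red face out, grows as the leaf swings round the front (pi/2 = leaf points straight out, to -x), 3.14 = flat against the right half (-y), green face out. The hinge has light friction (about 0.25 N at the tab) and stays where it is left.
- tab_2 (a point): Middle of the tab of tag_2, 64 mm above the trolley top and 18 mm from the hinge axis. The leaf is 4 mm thick, red on one side, green on the other, 35 mm wide from the hinge axis, from 14 to 48 mm high; the tab stands on its top edge up to 78 mm, 10 to 26 mm from the axis, so above 52 mm there is free room in front of it and for 46 mm behind it. Neighbouring tabs come within 24 mm.
- stack_four: Full stack of four clear lidded contact plates with pale yellow agar, 63 mm across, 58 mm high, standing loose in one of the bays (its top is 64 mm above the trolley top). Origin: centre of its underside.
- stack_two: Stack of only two such plates, 29 mm high, loose in a bay. Origin: centre of its underside.
- single_plate: A single such plate, 14.5 mm high, loose in a bay. Origin: centre of its underside.
- pen: Marker pen with a black cap, 132 mm long, 15 mm high, lying in front of the rack. Origin: centre of its underside.

How it is judged:
By the outcome, as a careful person would: the job done as asked, in the order asked, and still so for the second after the job is handed in, with the robot touching nothing.
It also fails if it takes over 38 s, if anything falls off the work surface, if the arm or the gripper's body presses on something with over 40 N, if the wrist force passes 120 N, or if a joint passes its speed limit or range.

## Working session

There is one attempt and no reset: what is moved stays moved. The work goes in short steps, each a Python script; the robot and the scene stay as the last script left them, time stands still between calls to the robot, and variables do not carry over. Pictures are saved under pics/ and viewed, at most 10 in all, crops included, and the job is handed in when it is done.

```bash
mkdir -p pics; python3 - <<'E'
from rig import *
import cv2,numpy as np
for n in("scene","top"):
    p,d=camera(n); np.savez(f"pics/{n}.npz",p=p,d=d); cv2.imwrite(f"pics/{n}.png",cv2.resize(p[:,:,::-1],(800,600)))
    c=camera_params(n); print(n,c["K"],c["position"],c["rotation"])
s=sense();print(s["time_s"],s["tcp_rot"])
E
```

```text
scene [[346.81157074   0.         258.18835815]
 [  0.         346.81157074 193.98219038]
 [  0.           0.           1.        ]] [0.1833094  0.05556501 0.70722159] [[-0.84407844 -0.39212833  0.36574167]
 [-0.53619453  0.62384283 -0.56860843]
 [-0.00519785 -0.6760588  -0.73682934]]
top [[441.62760636   0.         259.32914814]
 [  0.         441.62760636 191.61793786]
 [  0.           0.           1.        ]] [ 0.35200662 -0.43084717  0.89229719] [[-0.00138065 -0.98533129  0.17064681]
 [-0.99985866 -0.0014991  -0.01674551]
 [ 0.0167557  -0.17064581 -0.98518996]]
0.1 [[ 9.62739818e-01  2.70428837e-01 -5.36135029e-04]
 [ 2.70429363e-01 -9.62738304e-01  1.70840469e-03]
 [-5.41558356e-05 -1.78973587e-03 -9.99998397e-01]]
```

View pics/scene.png

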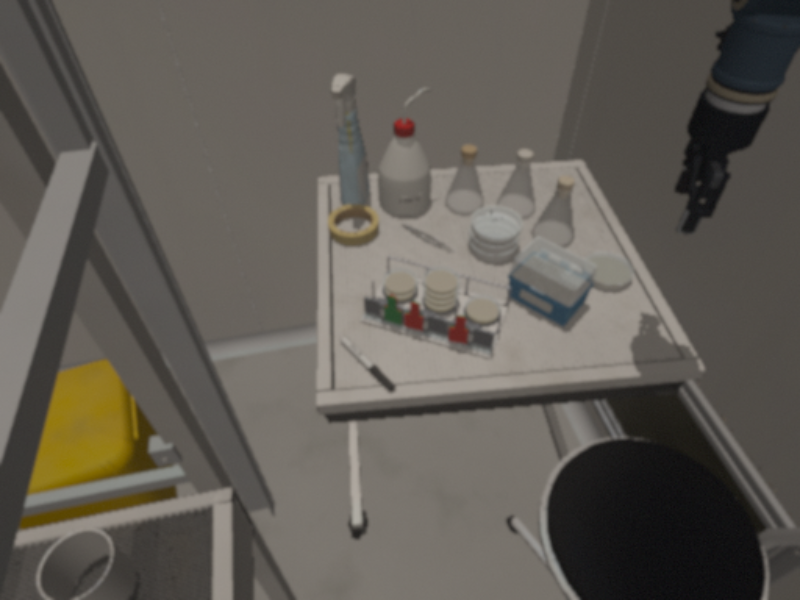

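View pics/top.png

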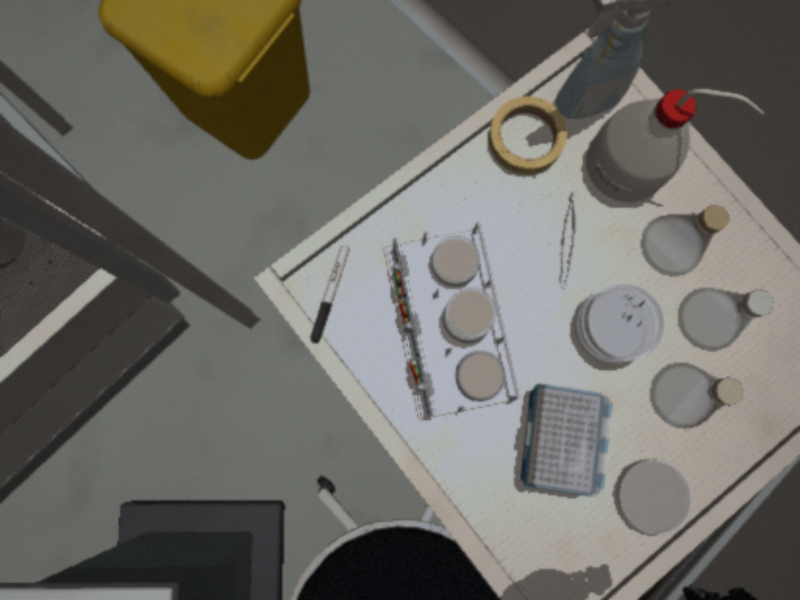

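```bash
python3 - <<'E'
import cv2,numpy as np
a=np.load("pics/scene.npz")["p"];b=np.load("pics/top.npz")["p"]
c=cv2.resize(a[160:230,225:330],None,fx=7.4,fy=7.4,interpolation=3)[:,:,::-1]
cv2.imwrite("pics/c1.png",c[:600,:800])
c=cv2.resize(b[140:270,240:340],None,fx=4.6,fy=4.6,interpolation=3)[:,:,::-1]
cv2.imwrite("pics/c2.png",c)
E
```

```text
(no output)
```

View pics/c1.png

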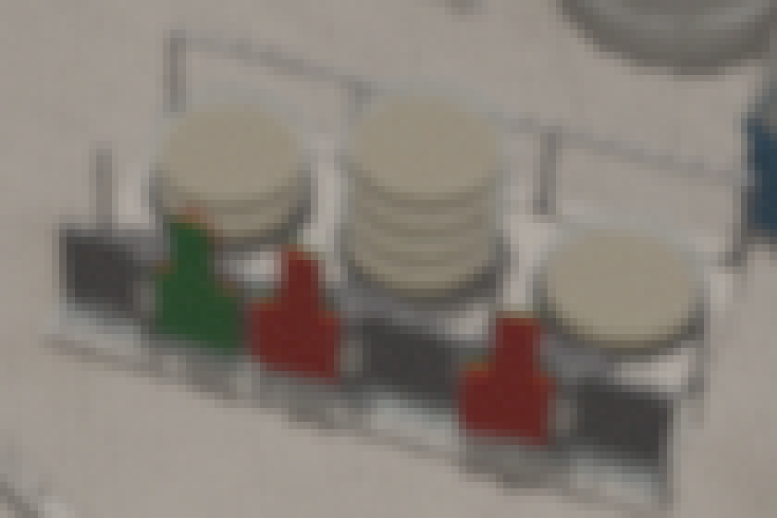

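View pics/c2.png

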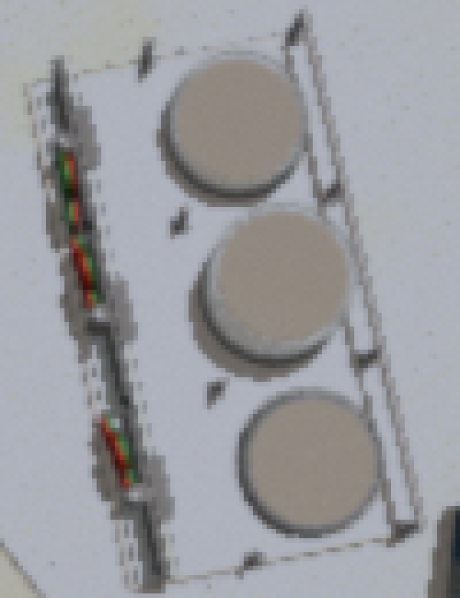

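```bash
cat > h.py <<'E'
from rig import *
import numpy as np
def proj(n,P):
    c=camera_params(n); q=(np.atleast_2d(P)-c["position"])@np.array(c["rotation"]); u=q@np.array(c["K"]).T
    return u[:,:2]/u[:,2:]
def w(v,P):
    P=np.atleast_2d(P);c,s=np.cos(v[2]),np.sin(v[2])
    return np.c_[v[0]+c*P[:,0]-s*P[:,1],v[1]+s*P[:,0]+c*P[:,1],P[:,2]]
E
python3 - <<'E'
from h import *
from scipy.optimize import least_squares
S=[((-2,58,78),(192,218)),((-2,18,78),(300,252)),((-2,-58,78),(516,317)),((-2,41,14),(237,350)),((-2,76,14),(155,338)),((-2,35,14),(252,367)),((-2,0,14),(337,378)),((-2,-41,14),(460,430)),((-2,-76,14),(548,444)),((3.5,112,50),(62,230)),((3.5,-112,50),(672,400))]
T=[((0,58,78),(71,185)),((0,18,78),(85,268)),((0,-58,78),(118,450)),((80,76,35),(237,118)),((80,0,64),(280,280)),((80,-76,20.5),(312,460))]
Ps=np.array([a for a,_ in S])/1e3; us=np.array([b for _,b in S])/7.4-.43+[225,160]
Pt=np.array([a for a,_ in T])/1e3; ut=np.array([b for _,b in T])/4.6-.4+[240,140]
f=lambda v:np.r_[(proj("scene",w(v,Ps))-us).ravel(),(proj("top",w(v,Pt))-ut).ravel()]
r=least_squares(f,[.4,-.45,-1.4],loss="soft_l1")
print(r.x); print(np.round(f(r.x).reshape(-1,2),1))
for n,P,u in(("s",Ps,us),("t",Pt,ut)):
    g=least_squares(lambda v:(proj({"s":"scene","t":"top"}[n],w(v,P))-u).ravel(),r.x);print(n,g.x)
d=np.load("pics/top.npz")["d"];print(d[330,330],d[320,300])
v=r.x;np.save("v.npy",v)
# test IK with lean
q0=sense()["joint_pos"]
z=np.array([0,np.sin(.35),-np.cos(.35)])
for lean in(0,.35):
  z=np.array([0,np.sin(lean),-np.cos(lean)])
  for az in np.arange(-180,180,30):
    a=np.radians(az);x=np.array([np.cos(a),np.sin(a),0]);x-=z*(x@z);x/=np.linalg.norm(x);R=np.c_[x,np.cross(z,x),z]
    o=[]
    for h in(76,0):
        q=inverse_kinematics(w(v,[0,h/1e3,.2])[0],R); o.append(None if q is None else np.round(q,2))
    print(lean,az,o)
E
```

```text
[ 0.46416211 -0.44556024 -1.37568564]
[[-0.3  0.4]
 [ 0.1  0.1]
 [ 0.5 -0.4]
 [ 0.2  1.1]
 [-1.1 -1. ]
 [ 0.3 -0.6]
 [ 1.4  1.6]
 [-0.1 -1. ]
 [ 1.2  1. ]
 [-0.9 -0.7]
 [ 0.5  0.3]
 [-1.2 -2.9]
 [-0.1 -0.3]
 [ 0.7  0.2]
 [ 0.2 -0.1]
 [ 0.5 -0.6]
 [-0.8  1.1]]
s [ 0.46471925 -0.44564969 -1.3781337 ]
t [ 0.46294279 -0.44586772 -1.3661228 ]
0.86145335 0.8647738
0 -180 [array([ 1.07,  0.64, -0.71,  1.52,  0.45,  1.14,  1.84]), array([ 1.19,  0.57, -0.72,  1.64,  0.41,  1.09,  1.93])]
0 -150 [array([ 1.29,  0.85, -1.18,  1.51,  0.8 ,  1.33,  2.12]), array([ 1.43,  0.77, -1.18,  1.63,  0.75,  1.26,  2.2 ])]
0 -120 [array([-0.04,  0.79,  1.11,  1.6 , -0.74,  1.23, -2.45]), array([-0.  ,  0.71,  1.11,  1.72, -0.69,  1.16, -2.36])]
0 -90 [array([ 0.45,  0.54,  0.24,  1.57, -0.14,  1.05, -2.41]), array([ 0.52,  0.47,  0.24,  1.69, -0.13,  1.  , -2.33])]
0 -60 [array([ 0.53,  0.54,  0.13,  1.56, -0.07,  1.05, -1.94]), array([ 0.6 ,  0.47,  0.13,  1.68, -0.07,  1.  , -1.86])]
0 -30 [array([ 0.61,  0.54,  0.01,  1.56, -0.01,  1.05, -1.48]), array([ 0.68,  0.47,  0.02,  1.68, -0.01,  1.  , -1.39])
[... 1544 characters left out ...]
 1.33, -0.82]), array([ 0.88,  0.59, -0.12,  1.5 , -0.19,  1.3 , -0.73])]
0.35 30 [array([ 0.87,  0.67, -0.24,  1.38, -0.13,  1.33, -0.37]), array([ 0.96,  0.6 , -0.23,  1.49, -0.13,  1.3 , -0.28])]
0.35 60 [array([ 0.93,  0.68, -0.36,  1.37, -0.06,  1.33,  0.1 ]), array([ 1.03,  0.62, -0.35,  1.49, -0.07,  1.3 ,  0.19])]
0.35 90 [array([ 1.  ,  0.7 , -0.47,  1.37,  0.01,  1.33,  0.59]), array([ 1.1 ,  0.64, -0.46,  1.48,  0.  ,  1.3 ,  0.69])]
0.35 120 [array([ 1.06,  0.73, -0.58,  1.36,  0.08,  1.34,  1.09]), array([ 1.16,  0.66, -0.57,  1.48,  0.07,  1.31,  1.18])]
0.35 150 [array([ 1.11,  0.75, -0.67,  1.36,  0.14,  1.34,  1.56]), array([ 1.22,  0.69, -0.68,  1.48,  0.13,  1.31,  1.65])]
```

```bash
cat >> h.py <<'E'
L=np.radians(20)
def pose(v,hy,p,z):
    """fingertip centre at p (mm, rack axes, relative to hinge hy), height z mm"""
    ax=w([0,0,v[2]],[[1,0,0],[0,1,0]]); rx,ry=ax
    zt=-np.sin(L)*rx-np.array([0,0,np.cos(L)])
    R=np.c_[ry,np.cross(zt,ry),zt]
    return w(v,np.array([p[0],hy+p[1],z])/1e3)[0]-.025*zt,R
E
python3 - <<'E'
from h import *
import cv2
v=np.load("v.npy")
command_gripper(0)
P,R=pose(v,76,(24,-22),170); movep(P,R)
s=sense();print(s["time_s"],s["position"]-P,s["finger_gap"],s["wrist_force"])
p,d=camera("wrist");c=camera_params("wrist");T=np.array(c["tool_from_camera"])
pts=np.array([(0,h+y,z) for h,y in((76,-18),(0,18),(-76,18)) for z in(78,)]+[(0,h,48) for h in(76,0,-76)]+[(80,0,64)])/1e3
q=((w(v,pts)-s["position"])@np.array(s["tcp_rot"])-T[:3,3])@T[:3,:3]; u=q@np.array(c["K"]).T;u=u[:,:2]/u[:,2:];print(u.round())
im=cv2.resize(p[:,:,::-1],(800,600),interpolation=3)
for a in u*800/512: cv2.circle(im,tuple(int(k) for k in a),3,(255,0,255),1)
cv2.imwrite("pics/w1.png",im)
E
```

```text
2.325 [-0.00168639 -0.00200415  0.00039376] -7.67546099210878e-05 [-0.49887419 -0.25624845  0.48594515]
[[269. 183.]
 [268. 230.]
 [268. 307.]
 [280. 155.]
 [278. 235.]
 [278. 304.]
 [368. 257.]]
```

View pics/w1.png

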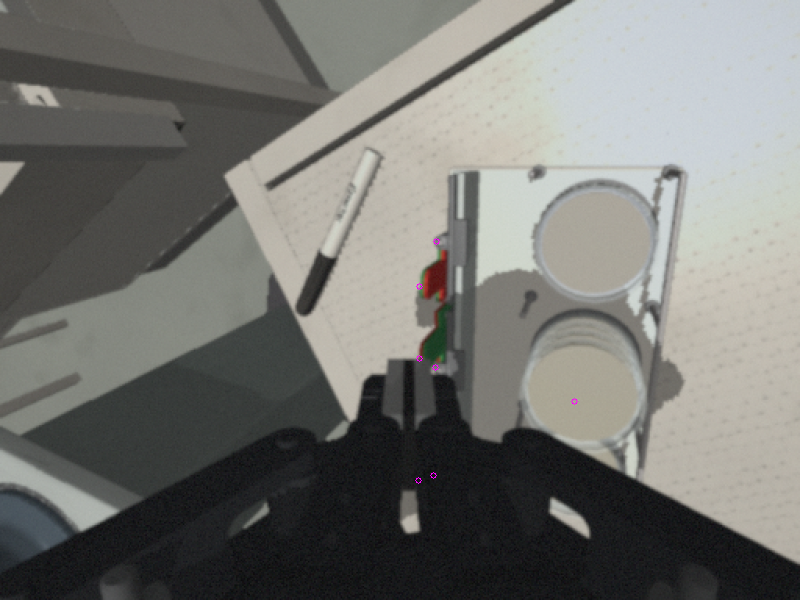

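```bash
cat >> h.py <<'E'
def flip(v,hy,s):
    z=62
    go=lambda x,y,z=z,f=.08,u=None: move_l(*pose(v,hy,(x,s*y),z),feed=f,until_force=u)
    print("down",go(24,22,f=.12,u=8))
    for p in((-5,22),(-16,14),(-34,2),(-34,-8),(-30,-18)): 
        if go(*p,u=8): print("force at",p,sense()["wrist_force"]); return
    h=go(-14,-18,f=.03,u=3); t=sense()
    print("press",h,t["wrist_force"],(t["position"]-pose(v,hy,(0,s*-18),z)[0])@w([0,0,v[2]],[1,0,0])[0])
    go(-42,-18); go(-42,-18,130,.2); print(sense()["time_s"])
E
python3 - <<'E'
from h import *
import cv2
v=np.load("v.npy")
flip(v,76,-1)
p,d=camera("scene");cv2.imwrite("pics/s2.png",cv2.resize(p[150:240,215:345,::-1],None,fx=6,fy=6,interpolation=3))
E
```

```text
down False
press True [-0.06382493  1.46045092  1.92693914] -0.021752265388324695
6.5167
```

View pics/s2.png

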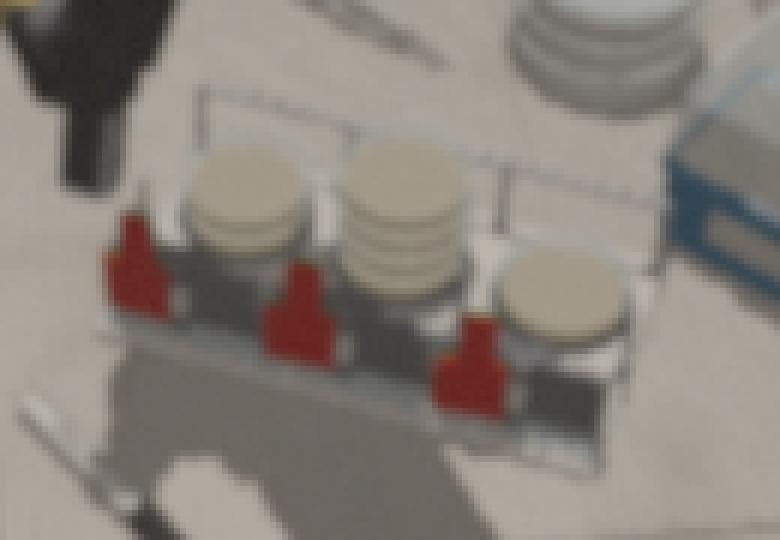

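The left tag now shows red and lies flat, around pixel (137,270). The middle tag, at (300,310), still has to be turned to green.

```bash
python3 - <<'E'
from h import *
import cv2
v=np.load("v.npy")
move_l(*pose(v,0,(24,22),130),feed=.15)
flip(v,0,1)
move_l(*pose(v,0,(-42,-18),260),feed=.2)
p,d=camera("scene");cv2.imwrite("pics/s3.png",cv2.resize(p[150:240,215:345,::-1],None,fx=6,fy=6,interpolation=3))
E
```

```text
down False
press True [-0.19075983  1.05160714  2.82636634] -0.021105385799970757
11.2083
```

View pics/s3.png

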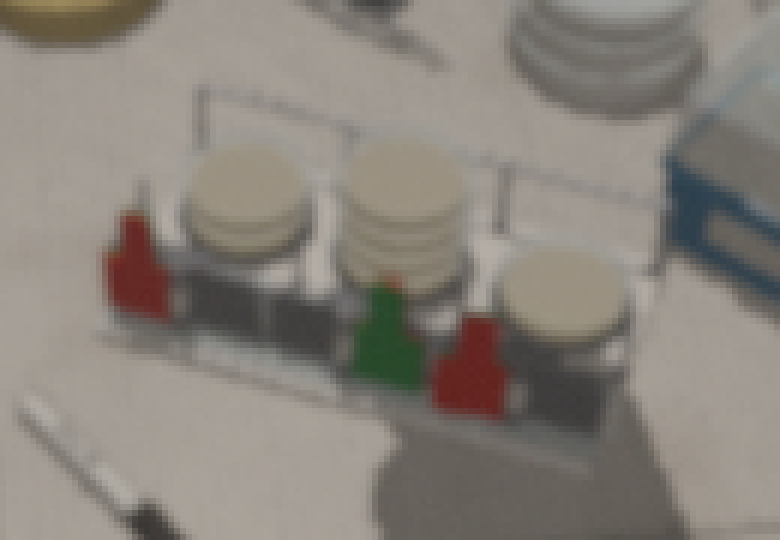

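The left tag (137,270) and right tag (472,370) show red, and the middle tag (390,340), in front of the four-plate stack, shows green. All three lie flat, and the plates and pen haven't moved.

```bash
python3 -c "
from rig import *
print(finish_job())"
```

```text
the job is handed in; nothing more can be done
None
```

The job is handed in: the middle bay with the full stack of four now shows green and the other two show red, after I turned the left and middle tags, in about 12 s of robot time.

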